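Slide the travel mug under the spout and start the coffee

ROBOT

A 6-joint arm with a two-finger parallel gripper is mounted at the origin on the work surface. World frame = base frame: x ahead of the robot, y to its left, z up, the work surface at z = 0. Lengths are in m, angles in rad, forces in N, time in s.
With the tool pointing down it reaches from about 0.35 to 0.775 m from the base axis. Payload 7.3 kg.
Tool frame: the origin (TCP) lies at the very end of the fingers, on their centre line; the grasp point (between the pads) lies grip_point_offset behind it (grip_point_offset is the distance from the TCP to the grasp point, in m); z points along the fingers, y is the direction in which the jaws open and shut (so a half turn about z gives the same grasp; the last joint's range is limited). The gripper opens to 92 mm and grips with 3 to 60 N. Pads are 19 mm wide; open, the fingers measure 130 mm over their backs; the gripper's body (75 mm by 190 mm) begins 47 mm behind the grasp point.
Start: joints at [1.175, 0.342, 1.524, -0, 1.275, -0.146], TCP at [0.13, 0.509, 0.227] pointing down, gripper open.
Joint ranges: [-2.53, 2.53], [-0.77, 2.02], [0.04, 2.7], [-1, 4.14], [0.28, 2.66], [-3.11, 3.11]. Speed limits (rad/s): [2.57, 2.57, 3.14, 3.14, 3.14, 3.14].

INTERFACE

Orientations are given as [roll, pitch, yaw] about the fixed x, y, z axes, in that order (R = Rz(yaw) Ry(pitch) Rx(roll)).
In Python, from cell import * gives the robot as it stands.
- The arm moves only by the shell command python3 -m inch 'ROWS' [OPENING] [FORCE]. ROWS is JSON, a list that holds one entry, the list of rows, each a list of 4 numbers: the shift along the tool's x, y, z in mm, then the turn about the tool's z in rad. In form: [[[x, y, z, roll], ...]]. A call has 1 to 10 rows; each row shifts and turns the commanded pose from where the row before left it, along the tool's axes as they then stand; what a row does not reach is not made up. A row lasts 1/8 s, in which the tool goes at most 62.5 mm and 10.7 degrees, less where a joint would pass 70% of its speed; a pose out of reach is approached as far as the arm can. A call with a gripper value outside its range is refused whole. OPENING is the closure, from -1 (fully open) to 1 (shut), set as the call begins (- or left out, the last holds). The fingers move at their own pace and stop on an object; FORCE is the grip in N (left out, the last holds). Time passes only in rows, so rows that do not move let the fingers close. It gives the time, the measured TCP pose, the force and the opening at its end, in the units of the state.
- observe(): the state, without advancing time (a new reading comes with each control period).
- read_camera(name): name is "scene" or "top"; returns a dict with "img" (420x560x3 uint8, blue, green, red), "fx", "fy", "cx", "cy" (pixels), "eye" and "rotation" of the camera in the world. Camera axes: x right, y down, z forward; pixel columns grow to the right and rows downward; lengths in m; the calibration is good to about 2 mm. A picture is of the moment at which its call begins. There is no depth.
- hand_in(): hands the job in, once; it reports no verdict.
Trained networks look in the newest picture that a camera, given by its name, has taken for a name from the list of things; names that differ only in an ending like _2 or _b are one class to them, and where a whole thing is asked for, a point or a joint stands for the part that bears it (a point fixed in the world has none). Each returns a list of dicts, best first, with "conf" (0 to 1); they miss things now and then, are a little off and sometimes report something else, mostly with a low value. They report only what shows in the picture. A call takes as long as a camera call.
- boxes_of(camera, label): "at" ([row, column] in pixels, amid what is visible of it).
- place_of(camera, label): "at" ([row, column] in pixels: a listed point, or the origin of a listed thing).
The state is a dict: "time": time; "qpos": joint angles; "qvel": joint speeds; "joint_efforts": joint torques, N m; "tool_pos": TCP position; "tool_rot": TCP orientation; "contact_force": force on the tool from outside, world axes, zero at the start; "torque": the same for the moment, N m; "opening": finger opening in m.
Only numpy, scipy, OpenCV 4.12 (cv2) and the standard library are available. Lean on these libraries where they do the work, as an engineer would, in place of code of your own. Each camera call takes 0.05 s, during which the arm holds its last target. There are 200 camera calls.

TASK

The drip tray of the capsule coffee machine has been taken off so that the tall steel travel mug fits under it. With the fingertips, push the mug gently along the counter, low on its body so that it slides without tipping and is never lifted or gripped, until it stands upright and centred under the spout. Then start a large coffee: press the bigger of the two buttons on top of the machine fully down and let it come up again, without pressing the small button or moving the other things on the counter.

Things in the scene. Friction and masses are not known exactly. Their poses are not given: they have to be found in the camera images.
- mug: Tall, narrow travel mug of plain steel, open at the top, empty, 0.24 to 0.42 kg, loose on the counter. Round: 64 mm across at the foot, 65 mm at 60 mm up, widening evenly to 78 mm at the rim; 190 mm high. Origin: centre of its underside, on the counter; z is its axis, upward. It slides on the counter with friction between 0.45 and 0.75, so a push higher than about 40 mm above the counter may tip it.
- spout (a point): Lower end of the machine's spout: a steel nozzle 16 mm across at its end, pointing straight down under the front of the machine's head, 205 mm above the counter and so 15 mm above the mug's rim height. Under it the counter is free on three sides; the machine's column stands behind it, 60 mm away.
- machine: Black capsule coffee machine, fixed, placed anew each time. Origin: on the counter, straight below the spout; +x points from its open front into it, y to its side, z up. Column: from x = 60 mm back, 126 mm wide. Head with the steel lever round its front: from x = -63 mm back, 156 mm wide, underside 218 mm and top 290 mm above the counter. Water tank to x = 297 mm.
- large_button_top (a point): Centre of the upper face of the bigger of the two round steel buttons on top of the machine's head: 30 mm across, standing 9 mm above the head and 6 mm above the flat bezel (46 mm across) around it; this point is 299 mm above the counter. It is pressed straight down.
- large_button (a joint): Travel of the bigger button in m: 0 released, 0.006 fully down, flush with its bezel. It is sprung: it starts to move at 1.5 N, takes 5 N fully down, and comes up by itself.
- small_button_top (a point): Centre of the upper face of the smaller button, 18 mm across (bezel 34 mm), 60 mm beside the bigger one, same height. Not to be pressed.
- small_button (a joint): Travel of the smaller button in m: 0 released, 0.006 fully down. Not to be pressed.
- drip_tray: The machine's drip tray, taken off: low black box with a steel grille, 110 x 112 x 36 mm, two hooks on one side. Loose, to be left alone. Origin: centre of its underside.
- milk_jug: Small steel milk jug, 84 mm across, 100 mm high, its handle at its own +y (to 68 mm from the axis), its lip at -y. Loose, to be left alone. Origin: centre of its underside.
- sugar_jar: Glass jar with a steel lid, 84 mm across, 122 mm high. Loose, to be left alone. Origin: centre of its underside.
- cup: White coffee cup with a handle at its own +y, 72 mm across, 58 mm high. Loose, to be left alone. Origin: centre of its underside.

How it is judged:
On the way, in this order (a step that is already met when the one before it is completed fails the run):
1. the mug stands upright under the spout (horizontal distance between mug and spout below 0.018 m and angle between mug's own z axis and vertical below 0.06 rad and height (world z) of mug below 0.005 m and linear speed of mug below 0.02 m/s), for 0.3 s.
2. the bigger button is pressed down (value of joint large_button above 0.0045 m), for 0.05 s.
At the end, for the whole second after the job is handed in: The mug stands still and upright (within 0.06 rad) on the counter, its axis within 18 mm of the spout's; the bigger button has been pressed down by at least 4.5 mm of its 6 mm after that, and both buttons are up again (all of step 1 and value of joint each of large_button, small_button below 0.001 m); the robot touches nothing.
It fails at once if the mug tipped by more than 0.25 rad or lifted by more than 12 mm (angle between mug's own z axis and vertical above 0.25 rad or height (world z) of mug above 0.012 m).
It fails at once if the mug gripped or shoved hard (finger force over 15 N) (contact force between the fingers and mug above 15 N).
It fails at once if the mug pushed with the fingers above half its height (contact force between the fingers and mug above 0.5 N and height (world z) of the grasp point above 0.095 m).
It fails at once if the smaller button pressed, or the bigger one while the mug is not under the spout (value of joint small_button above 0.002 m or (value of joint large_button above 0.003 m and horizontal distance between mug and spout above 0.022 m)).
It fails at once if the drip tray, jug, jar or cup moved by more than 15 mm (distance of any of drip_tray, milk_jug, sugar_jar, cup from where it was at the start of the episode above 0.015 m).
It also fails if it takes over 59 s, if anything falls off the work surface, if the arm or the gripper's body presses on something with over 40 N, if the wrist force passes 120 N, or if a joint passes its speed limit or range.

## Working session

There is one attempt and no reset: what is moved stays moved. The work goes in short steps, Python scripts to look and compute and a shell command to move; the robot and the scene stay as the last step left them, time stands still between calls to the robot, and variables do not carry over. Pictures are saved under pics/ and viewed, about 8 in all and at most 12, crops included, and the job is handed in when it is done.

```bash
mkdir -p pics; cat > h.py <<'E'
from cell import *
import numpy as np, cv2
def ray(c,at,z):
    d=np.array(c["rotation"])@np.array([(at[1]-c["cx"])/c["fx"],(at[0]-c["cy"])/c["fy"],1]);e=np.array(c["eye"])
    return e+d*(z-e[2])/d[2]
def proj(c,p):
    q=np.array(c["rotation"]).T@(np.array(p)-np.array(c["eye"]));return [c["cy"]+c["fy"]*q[1]/q[2],c["cx"]+c["fx"]*q[0]/q[2]]
Z=dict(mug=0,spout=.205,machine=0,large_button_top=.299,small_button_top=.299,drip_tray=0,milk_jug=0,sugar_jar=0,cup=0)
def look(names=Z,save=None):
    for n in ("scene","top"):
        c=read_camera(n)
        if save: cv2.imwrite(f"pics/{save}_{n}.png",c["img"])
        for k in names:
            for r in place_of(n,k)[:2]:
                print(n,k,np.round(r["at"],1),round(r["conf"],2),np.round(ray(c,r["at"],Z[k]),4))
E
python3 - <<'E'
from h import *
look(save="a")
for n in ("scene","top"):
    c=read_camera(n);print(n,c["eye"],c["rotation"])
s=observe();print(s["time"],s["tool_pos"],s["tool_rot"],s["opening"],grip_point_offset)
E
```

```text
Traceback (most recent call last):
  File "h.py", line 15, in look
    print(n,k,np.round(r["at"],1),round(r["conf"],2),np.round(ray(c,r["at"],Z[k]),4))
                                                              ~~~^^^^^^^^^^^^^^^^
  File "h.py", line 5, in ray
    return e+d*(z-e[2])/d[2]
                        ~^^^
IndexError: invalid index to scalar variable.
```

```bash
python3 - <<'E'
from cell import *
c=read_camera("scene");print(c["rotation"],c["eye"])
E
sed -i 's/np.array(c\["rotation"\])/rot(c)/g; 2a from scipy.spatial.transform import Rotation\ndef rot(c):\n    r=np.array(c["rotation"]);return r if r.ndim==2 else Rotation.from_euler("xyz",r).as_matrix()' h.py
python3 - <<'E'
from h import *
look(save="a")
for n in ("scene","top"):
    c=read_camera(n);print(n,c["eye"],c["rotation"])
s=observe();print(s["time"],s["tool_pos"],s["tool_rot"],s["opening"],grip_point_offset)
E
```

```text
[-2.35530986  0.01791511  2.08912963] [1.05053453 0.37605701 0.78929864]
scene mug [267.5 324.3] 0.91 [0.5013 0.1807 0.    ]
scene spout [174.6 198.5] 0.55 [ 0.5466 -0.1287  0.205 ]
scene large_button_top [148.2 173.9] 0.48 [ 0.5848 -0.1445  0.299 ]
scene small_button_top [132.7 191.4] 0.46 [ 0.5232 -0.1475  0.299 ]
scene drip_tray [230.8 387.8] 0.74 [0.3125 0.2772 0.    ]
scene milk_jug [355.8 293.5] 0.83 [0.7328 0.2186 0.    ]
scene sugar_jar [338.9 242.2] 0.74 [0.7534 0.1066 0.    ]
scene cup [297.4 188.8] 0.97 [ 0.7288 -0.0565  0.    ]
scene cup [338.1 237.8] 0.63 [ 0.7565  0.0975 -0.    ]
top mug [220.5 243.2] 0.9 [0.5038 0.1882 0.    ]
top machine [219.6 241.8] 0.48 [0.5061 0.1921 0.    ]
top large_button_top [179.  387.5] 0.72 [ 0.5765 -0.1443  0.299 ]
top small_button_top [202.6 390.4] 0.45 [ 0.5242 -0.1507  0.299 ]
top drip_tray [290.9 209.8] 0.81 [0.3108 0.2715 0.    ]
top milk_jug [138.  233.3] 0.94 [0.7347 0.2239 0.    ]
top sugar_jar [131.  276.8] 0.75 [0.7585 0.1028 0.    ]
top sugar_jar [142.5 331.9] 0.49 [ 0.7302 -0.0527  0.    ]
top cup [139.1 333.6] 0.65 [ 0.7401 -0.0573  0.    ]
scene [1.05053453 0.37605701 0.78929864] [-2.35530986  0.01791511  2.08912963]
top [0.37125476 0.10169828 1.42924633] [-3.01778875 -0.01893918 -1.54540469]
1.25 [0.12976138 0.50871789 0.22670498] [3.14156394e+00 1.25510987e-05 2.89180883e+00] 0.09165357762993759 0.0188
```

View pics/a_scene.png

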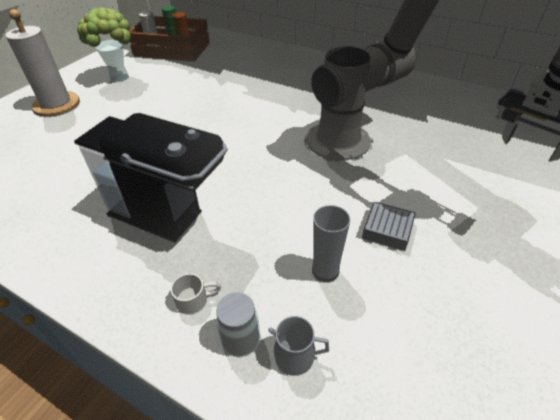

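View pics/a_top.png

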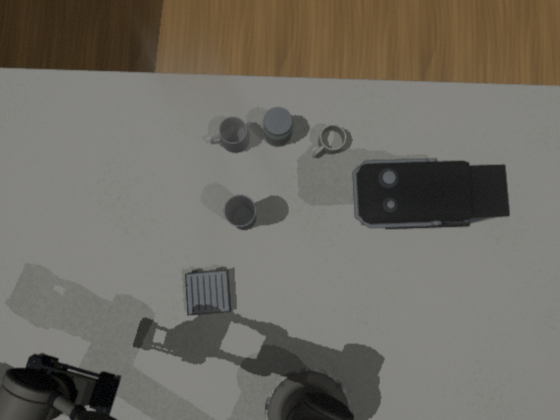

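The scene view shows the machine opening towards world +y, with the mug at about (327,272) px. In the top view the mug is at (240,212), the large button at (389,177) and the small one at (391,204). The tray, jug, jar and cup are clear of the straight mug-to-machine corridor. Next I fit the machine's pose.

```bash
cat > ov.py <<'E'
from h import *
import sys
x,y,yaw=map(float,sys.argv[1:4])
R=Rotation.from_euler("z",yaw).as_matrix()
W=lambda p:R@np.array(p)+[x,y,0]
ims=[]
for n,(r0,r1,c0,c1,s) in dict(top=(140,250,330,530,4),scene=(100,250,70,240,4)).items():
    c=read_camera(n);im=cv2.resize(c["img"][r0:r1,c0:c1],None,fx=s,fy=s,interpolation=cv2.INTER_CUBIC)
    im=cv2.convertScaleAbs(im,alpha=1.6,beta=20)
    P=lambda p:tuple(int(v) for v in ((proj(c,W(p))[1]-c0+.5)*s,(proj(c,W(p))[0]-r0+.5)*s))
    for z,col in ((.29,(0,255,0)),(.218,(255,255,0))):
        a=[(-.063,-.078,z),(-.063,.078,z),(.2,.078,z),(.2,-.078,z)]
        for i in (3,0,1): cv2.line(im,P(a[i-3 if i==3 else i]) if i!=3 else P(a[3]),P(a[0]) if i==3 else P(a[i+1]),col,1)
    for p in ((.06,-.063,0),(.06,.063,0)): cv2.line(im,P(p),P((p[0],p[1],.218)),(0,0,255),1)
    cv2.line(im,P((.06,-.063,0)),P((.06,.063,0)),(0,0,255),1)
    cv2.circle(im,P((0,0,.205)),4,(255,0,255),-1)
    a=[(.297,-.078,.29),(.297,.078,.29)];cv2.line(im,P(a[0]),P(a[1]),(0,165,255),1)
    cv2.imwrite(f"pics/{sys.argv[4]}_{n}.png",im)
    for k in ("spout","machine","large_button_top","small_button_top"):
        for r in place_of(n,k)[:2]: print(n,k,np.round(r["at"],1),round(r["conf"],2),np.round(ray(c,r["at"],Z[k]),4))
E
python3 ov.py 0.548 -0.129 -1.65 b
```

```text
top large_button_top [176.9 388.1] 0.65 [ 0.5812 -0.1456  0.299 ]
top small_button_top [202.6 390.6] 0.47 [ 0.5242 -0.1511  0.299 ]
scene spout [177.5 196.5] 0.82 [ 0.5569 -0.1264  0.205 ]
scene spout [268.4 323.8] 0.62 [0.6462 0.2315 0.205 ]
scene large_button_top [150.7 173.9] 0.57 [ 0.5915 -0.1389  0.299 ]
scene small_button_top [131.3 190.7] 0.53 [ 0.5197 -0.1522  0.299 ]
```

View pics/b_top.png

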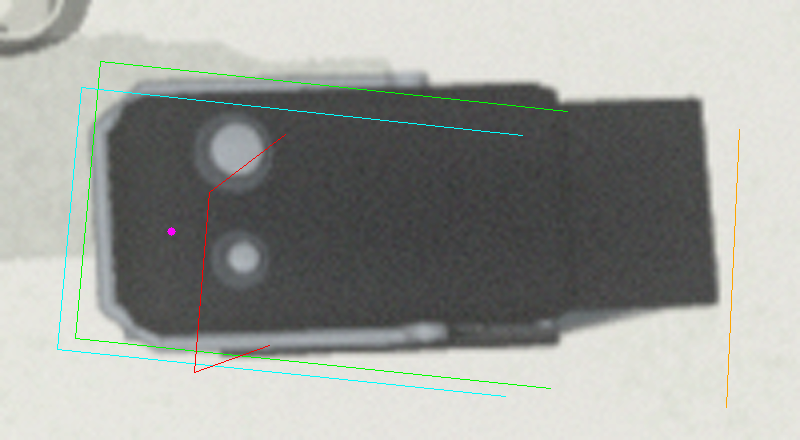

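View pics/b_scene.png

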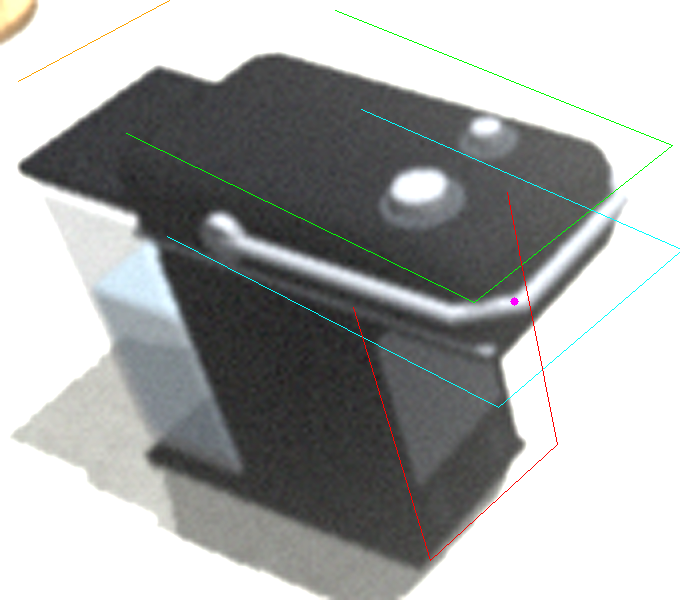

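```bash
python3 - <<'E'
from h import *
c=read_camera("top")
f=lambda u,v,z:np.round(ray(c,((v+.5)/4+140-.5,(u+.5)/4+330-.5),z),4)
for z in (.262,.29): print(z,[f(*p,z)[:2] for p in ((330,78),(330,343),(100,130),(108,305),(140,85),(160,342),(420,75),(430,340))])
print("tank",[f(*p,.29)[:2] for p in((700,98),(718,302))])
print("btn",[f(*p,.299)[:2] for p in((233,148),(243,257))])
E
python3 ov.py 0.548 -0.145 -1.52 c
```

```text
0.262 [array([ 0.631 , -0.2089]), array([ 0.4788, -0.2081]), array([ 0.5969, -0.0772]), array([ 0.4969, -0.0825]), array([ 0.6237, -0.0999]), array([ 0.4767, -0.112 ]), array([ 0.6342, -0.2607]), array([ 0.482 , -0.2648])]
0.29 [array([ 0.6247, -0.2014]), array([ 0.4762, -0.2007]), array([ 0.5915, -0.0729]), array([ 0.4938, -0.0781]), array([ 0.6176, -0.095 ]), array([ 0.4742, -0.1069]), array([ 0.6279, -0.252 ]), array([ 0.4793, -0.256 ])]
tank [array([ 0.6195, -0.4095]), array([ 0.5048, -0.4164])]
btn [array([ 0.5818, -0.1451]), array([ 0.5213, -0.1506])]
top large_button_top [178.  390.1] 0.42 [ 0.5789 -0.15    0.299 ]
top small_button_top [203.1 392.8] 0.6 [ 0.5232 -0.156   0.299 ]
scene spout [173.1 195.9] 0.95 [ 0.5452 -0.1372  0.205 ]
scene large_button_top [149.5 171.7] 0.61 [ 0.5905 -0.1456  0.299 ]
scene small_button_top [228.9 389.7] 0.59 [0.5866 0.316  0.299 ]
scene small_button_top [130.3 190.8] 0.47 [ 0.5166 -0.1544  0.299 ]
```

```bash
python3 -c "
import cv2,numpy as np
a=cv2.imread('pics/c_top.png');b=cv2.imread('pics/c_scene.png')
a=cv2.resize(a,(400,220));b=cv2.resize(b,(400,353))
cv2.imwrite('pics/c.png',np.vstack([a,b]))"
```

```text
(no output)
```

View pics/c.png

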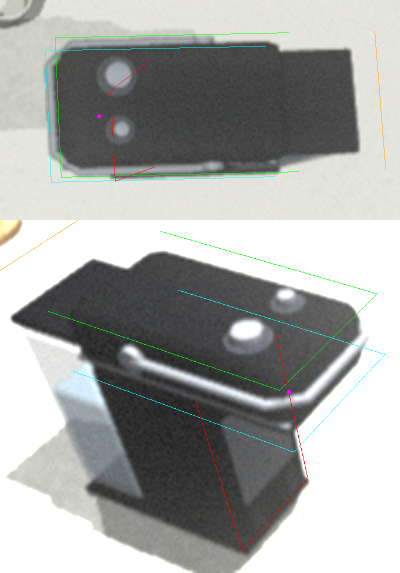

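The overlay fits well for the machine at about (0.550, -0.143), yaw -1.515. The column's foot line and the front edge both match. The tool can't reach in under the head while it points straight down unless the fingers stick out past the body, so I'll look at the gripper's shape next.

```bash
python3 - <<'E'
from h import *
ims=[]
s=observe();R=Rotation.from_euler("xyz",s["tool_rot"]).as_matrix()
for n,(r0,r1,c0,c1) in dict(top=(320,420,0,160),scene=(40,200,430,560)).items():
    c=read_camera(n);f=4 if n=="top" else 3
    im=cv2.convertScaleAbs(cv2.resize(c["img"][r0:r1,c0:c1],None,fx=f,fy=f,interpolation=cv2.INTER_CUBIC),alpha=2.2,beta=25)
    P=lambda p:tuple(int(v) for v in ((proj(c,R@p+s["tool_pos"])[1]-c0)*f,(proj(c,R@p+s["tool_pos"])[0]-r0)*f))
    for zz in (0,-.066):
      for a,col in (((.05,0,zz),(0,0,255)),((0,.095,zz),(0,255,0))):
        cv2.line(im,P(np.array([0,0,zz])),P(np.array(a)),col,1)
    cv2.line(im,P(np.zeros(3)),P(np.array([0,0,-.25])),(255,0,0),1)
    cv2.imwrite(f"pics/d_{n}.png",im)
a=cv2.imread('pics/d_top.png');b=cv2.imread('pics/d_scene.png')
h=np.zeros((480,640+10,3),np.uint8);h[:400,:640]=a
b=cv2.resize(b,(390,480));cv2.imwrite("pics/d.png",cv2.resize(np.hstack([h,b]),(800,370)))
E
```

```text
(no output)
```

View pics/d.png

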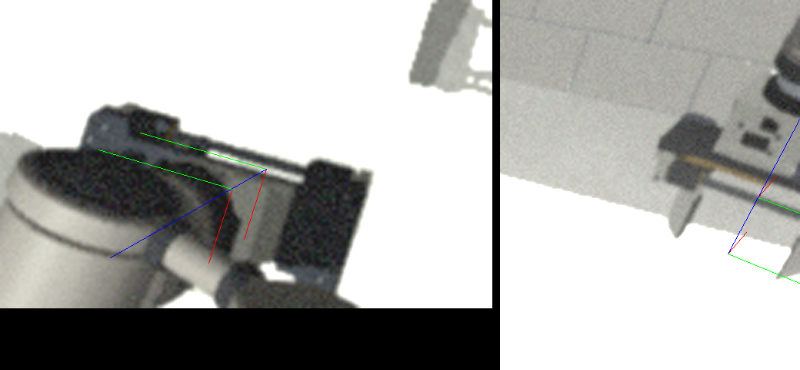

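The crop shows the gripper as a wide bar with end blocks 66 mm above the tips. If I push with the tool straight down, the body hits the mug high up, and the wrist hits the head. I need a tilted tool. Rows can't command a tilt, but reaching past the limit may let the arm tilt outward. I'll carry the tool high to the azimuth of the push direction (about -82°) and try it there.

```bash
python3 -m inch '[[[0,0,-25,0.147],[0,0,-25,0.147],[0,0,-25,0.147],[0,0,-25,0.147],[0,0,-25,0.147],[0,0,-25,0.147],[0,0,-25,0.147],[0,0,-20,0.147],[-20,15,0,0],[-30,23,0,0]]]' 1 && python3 - <<'E'
from h import *
c=read_camera("scene")
for n,p in dict(mill=(103,52),plant=(75,115),rackL=(55,135),rackR=(55,205),rackfar=(20,210)).items(): print(n,np.round(ray(c,p,0),2))
print(np.round(observe()["qpos"],3))
E
```

```text
time: 3.65
tool_pos: [0.1746, 0.4646, 0.4217]
tool_rot: [3.142, -0.0, 1.718]
contact_force: [0.8, -0.0, -0.2]
opening: 0.0008
mill [ 0.3  -1.08  0.  ]
plant [ 0.02 -1.03 -0.  ]
rackL [-0.17 -1.09  0.  ]
rackR [-0.32 -0.8   0.  ]
rackfar [-0.68 -1.04  0.  ]
[ 1.051  0.214  1.177 -0.003  1.752  0.907]
```

```bash
python3 -m inch '[[[-41,31,0,0],[-41,31,0,0],[-41,31,0,0],[-41,31,0,0],[-41,31,0,0],[-41,31,0,0],[-30,23,0,0],[-55,-3,0,0],[-55,-3,0,0],[-55,-3,0,0]]]' && python3 -m inch '[[[-55,-3,0,0],[-48,-20,0,0],[-48,-20,0,0],[-48,-20,0,0],[-48,-20,0,0],[-48,-20,0,0],[-48,-20,0,0],[-18,-47,0,0],[-18,-47,0,0],[-18,-47,0,0]]]' && python3 -m inch '[[[-18,-47,0,0],[-18,-47,0,0],[-18,-47,0,0],[-50,0,0,0],[-50,0,0,0],[-50,0,0,0],[-50,0,0,0]]]'; python3 -c "
from h import *
print(np.round(observe()['qpos'],3))"
```

```text
time: 4.95
tool_pos: [0.4362, 0.0557, 0.4218]
tool_rot: [3.141, -0.0, 1.716]
contact_force: [-0.1, 0.5, 0.2]
opening: 0.0004
time: 6.2
tool_pos: [0.2309, -0.3743, 0.4217]
tool_rot: [3.142, 0.0, 1.716]
contact_force: [0.7, -0.6, 0.8]
opening: 0.0004
time: 7.08
tool_pos: [0.1297, -0.6468, 0.4217]
tool_rot: [3.142, 0.0, 1.716]
contact_force: [0.0, -1.8, 0.1]
opening: 0.0007
[-1.489  0.6    0.587  0.     1.954 -1.634]
```

```bash
python3 -m inch '[[[-50,40,0,0],[-50,0,0,0],[-50,0,0,0],[-60,0,0,0]]]' && python3 -c "
from h import *
print(np.round(observe()['qpos'],3))" && python3 -m inch '[[[-60,0,0,0],[-60,0,0,0],[-60,0,0,0]]]'; python3 -c "
from h import *
print(np.round(observe()['qpos'],3))"
```

```text
time: 7.58
tool_pos: [0.1697, -0.7604, 0.3709]
tool_rot: [3.136, 0.067, 1.716]
contact_force: [0.1, -0.1, 0.4]
opening: 0.0001
[-1.453  0.949  0.037  0.009  2.088 -1.593]
time: 7.95
tool_pos: [0.1712, -0.8236, 0.3252]
tool_rot: [3.129, 0.174, 1.714]
contact_force: [-0.9, -0.0, 0.0]
opening: 0.0001
[-1.464  1.014  0.037  0.02   1.917 -1.6  ]
```

```bash
python3 -m inch '[[[-45,0,-43,0],[-45,0,-43,0],[-45,0,-43,0],[-45,0,-43,0]]]'; python3 -c "
from h import *
print(np.round(observe()['qpos'],3))"; python3 -m inch '[[[-62,0,0,0],[-62,0,0,0],[-62,0,0,0],[-62,0,0,0]]]'; python3 -c "
from h import *
print(np.round(observe()['qpos'],3))"
```

```text
time: 8.45
tool_pos: [0.158, -0.8081, 0.4411]
tool_rot: [3.121, 0.325, 1.712]
contact_force: [0.4, -0.1, 0.1]
opening: 0.0003
[-1.486  0.876  0.036  0.041  1.906 -1.611]
time: 8.95
tool_pos: [0.1612, -0.8802, 0.4239]
tool_rot: [3.113, 0.483, 1.708]
contact_force: [0.3, 1.4, -0.2]
opening: 0.0005
[-1.496  0.927  0.036  0.058  1.698 -1.618]
```

```bash
python3 -m inch '[[[-45,0,-43,0],[-45,0,-43,0],[-45,0,-43,0],[-45,0,-43,0]]]';  python3 -m inch '[[[-50,0,-37,0],[-50,0,-37,0],[-50,0,-37,0]]]'; python3 -c "
from h import *
s=observe();print(np.round(s['qpos'],3));R=Rotation.from_euler('xyz',s['tool_rot']).as_matrix();print(R.round(3))"
```

```text
time: 9.45
tool_pos: [0.1441, -0.8262, 0.5651]
tool_rot: [3.106, 0.616, 1.703]
contact_force: [1.1, -0.2, 0.8]
opening: 0.0002
time: 9.82
tool_pos: [0.1324, -0.7913, 0.6482]
tool_rot: [3.099, 0.723, 1.697]
contact_force: [-0.1, -0.3, -0.6]
opening: 0.0001
[-1.543  0.656  0.037  0.109  1.731 -1.628]
[[-0.095  0.988  0.125]
 [ 0.744  0.154 -0.65 ]
 [-0.661  0.032 -0.749]]
```

```bash
python3 -m inch '[[[-62,0,0,0],[-62,0,0,0],[-62,0,0,0],[-62,0,0,0]]]'; python3 -c "
from h import *
s=observe();print(np.round(s['qpos'],3));R=Rotation.from_euler('xyz',s['tool_rot']).as_matrix();print(R.round(3))"
```

```text
time: 10.32
tool_pos: [0.1342, -0.8367, 0.6774]
tool_rot: [3.087, 0.886, 1.686]
contact_force: [0.1, 0.8, -0.5]
opening: 0.0008
[-1.55   0.67   0.037  0.127  1.555 -1.633]
[[-0.073  0.987  0.143]
 [ 0.628  0.156 -0.762]
 [-0.774  0.034 -0.632]]
```

```bash
cat > go.py <<'E'
from h import *
import sys
s=observe();R=Rotation.from_euler('xyz',s['tool_rot']).as_matrix();p=np.array(s['tool_pos'])
print(s['time'],p.round(4),np.round(s['tool_rot'],3),np.round(s['qpos'],2),np.round(s['contact_force'],1),s['opening'])
for a in sys.argv[1:]:
    q=np.array(eval(a));d=R.T@(q-p)*1000;n=np.linalg.norm(d);print(q,"tool mm",d.round(1),"n55=",round(n/55,1));p=q
E
python3 go.py .25,-.45,.45 .42,0,.45 .487,.32,.40 .487,.32,.10
```

```text
10.325 [ 0.1342 -0.8367  0.6774] [3.087 0.886 1.686] [-1.55  0.67  0.04  0.13  1.55 -1.63] [ 0.1  0.8 -0.5] 0.0007698840776823884
[ 0.25 -0.45  0.45] tool mm [ 410.7  166.9 -134.5] n55= 8.4
[0.42 0.   0.45] tool mm [ 270.5  238.1 -318.6] n55= 8.7
[0.487 0.32  0.4  ] tool mm [ 235.   114.4 -202.7] n55= 6.0
[0.487 0.32  0.1  ] tool mm [232.3 -10.3 189.5] n55= 5.5
```

```bash
python3 -m inch '[[[46,19,-15,0],[46,19,-15,0],[46,19,-15,0],[46,19,-15,0],[46,19,-15,0],[46,19,-15,0],[46,19,-15,0],[46,18,-15,0],[43,15,-15,0]]]'; python3 -m inch '[[[27,24,-32,0],[27,24,-32,0],[27,24,-32,0],[27,24,-32,0],[27,24,-32,0],[27,24,-32,0],[27,24,-32,0],[27,24,-32,0],[27,24,-32,0],[27,22,-31,0]]]'; python3 go.py .42,0,.45 .487,.32,.40 .487,.32,.10
```

```text
time: 11.45
tool_pos: [0.2415, -0.4834, 0.4742]
tool_rot: [3.083, 0.886, 1.682]
contact_force: [-0.1, -0.2, -0.9]
opening: 0.0003
time: 12.7
tool_pos: [0.4118, -0.0335, 0.4765]
tool_rot: [3.081, 0.884, 1.682]
contact_force: [0.4, -0.9, 0.2]
opening: -0.0
12.7 [ 0.4118 -0.0335  0.4765] [3.081 0.884 1.682] [ 0.34  0.07  1.51 -0.88  1.68  0.15] [ 0.4 -0.9  0.2] -3.594320570601042e-05
[0.42 0.   0.45] tool mm [41.  12.4 -7.5] n55= 0.8
[0.487 0.32  0.4  ] tool mm [ 235.7  114.4 -201.9] n55= 6.0
[0.487 0.32  0.1  ] tool mm [231.9 -11.5 190. ] n55= 5.5
```

```bash
python3 -m inch '[[[35,16,-26,0],[35,16,-26,0],[35,16,-26,0],[35,16,-26,0],[35,16,-26,0],[35,16,-26,0],[35,16,-26,0],[35,16,-26,0]]]' 0.26 20; python3 -m inch '[[[40,-2,32,0],[40,-2,32,0],[40,-2,32,0],[40,-2,32,0],[40,-2,32,0],[20,-1,16,0]]]'; python3 go.py .487,.30,.06 .487,.30,.018; python3 - <<'E'
from h import *
look(["mug"]);look(["mug"]);look(["spout"],save="e")
E
```

```text
time: 13.7
tool_pos: [0.4883, 0.3206, 0.3958]
tool_rot: [3.083, 0.883, 1.682]
contact_force: [1.5, 0.7, 0.2]
opening: 0.034
time: 14.45
tool_pos: [0.4863, 0.3218, 0.1115]
tool_rot: [3.088, 0.886, 1.686]
contact_force: [-0.4, -0.2, -0.3]
opening: 0.0338
14.45 [0.4863 0.3218 0.1115] [3.088 0.886 1.686] [ 0.8   0.91  1.15 -0.69  1.67  0.81] [-0.4 -0.2 -0.3] 0.03380555624349458
[0.487 0.3   0.06 ] tool mm [26.1 -4.4 49.2] n55= 1.0
[0.487 0.3   0.018] tool mm [32.5 -1.4 26.5] n55= 0.8
scene mug [267.5 323.9] 0.88 [0.5017 0.1798 0.    ]
scene mug [131.  189.6] 0.23 [ 0.1964 -0.4789  0.    ]
top mug [219.6 245.7] 0.69 [0.5064 0.1814 0.    ]
scene mug [269.8 325.5] 0.95 [0.5061 0.1861 0.    ]
top mug [219.6 242.4] 0.75 [0.5062 0.1905 0.    ]
scene spout [174.3 196.1] 0.61 [ 0.5484 -0.1342  0.205 ]
scene spout [299.7 192. ] 0.29 [0.8132 0.0634 0.205 ]
```

View pics/e_scene.png

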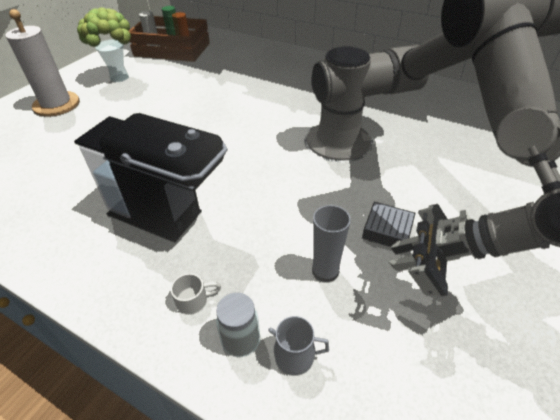

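The tilted tool is now behind the mug: fingertips at about (400,245) px, mug foot at (327,275). Next I lower it and start the push along u = (0.136, -0.991).

```bash
python3 -m inch '[[[29,-2,37,0],[29,-2,37,0]]]'; python3 go.py .490,.29,.020 .494,.264,.020 .4985,.230,.020
```

```text
time: 15.3
tool_pos: [0.4897, 0.3021, 0.0216]
tool_rot: [3.081, 0.883, 1.681]
contact_force: [0.3, -1.2, -0.2]
opening: 0.0343
15.3 [0.4897 0.3021 0.0216] [3.081 0.883 1.681] [ 0.78  1.01  1.23 -0.7   1.52  0.91] [ 0.3 -1.2 -0.2] 0.034257049341806504
[0.49 0.29 0.02] tool mm [-6.4 -1.7 10.3] n55= 0.2
[0.494 0.264 0.02 ] tool mm [-16.7  -0.1  20.3] n55= 0.5
[0.4985 0.23   0.02  ] tool mm [-21.8  -0.9  26.5] n55= 0.6
```

```bash
python3 -m inch '[[[-6,0,7.5,0],[-6,0,7.5,0],[-6,0,7.5,0],[-5,0,6,0],[-5,0,6,0],[-4,0,4.5,0],[-4,0,4.5,0],[-4,0,4.5,0],[-4,0,4.5,0],[-4,0,4.5,0]]]'; python3 go.py .51,.15,.02;python3 - <<'E'
from h import *
look(["mug"]);look(["mug"])
E
```

```text
time: 16.55
tool_pos: [0.501, 0.2279, 0.023]
tool_rot: [3.084, 0.884, 1.683]
contact_force: [-0.3, 0.1, -0.1]
opening: 0.034
16.55 [0.501  0.2279 0.023 ] [3.084 0.884 1.683] [ 0.68  0.94  1.4  -0.76  1.4   0.92] [-0.3  0.1 -0.1] 0.03404947156837746
[0.51 0.15 0.02] tool mm [-47.3  -3.4  62.5] n55= 1.4
scene mug [273.  323.1] 0.6 [0.5174 0.1849 0.    ]
top mug [217.8 241.9] 0.97 [0.5111 0.192  0.    ]
scene mug [269.8 324. ] 0.66 [ 0.5078  0.1829 -0.    ]
top mug [218.  245.1] 0.92 [0.5108 0.1832 0.    ]
top mug [178.8 387.7] 0.45 [ 0.6313 -0.2099  0.    ]
```

```bash
python3 -m inch '[[[-3,-0.2,4,0],[-3,-0.2,4,0],[-3,-0.2,4,0],[-3,-0.2,4,0],[-3,-0.2,4,0],[-3,-0.2,4,0],[-3,-0.2,4,0],[-3,-0.2,4,0],[-3,-0.2,4,0],[-3,-0.2,4,0]]]'; python3 go.py .52,.08,.02;python3 - <<'E'
from h import *
look(["mug"],save="f");look(["mug"])
E
```

```text
time: 18.2
tool_pos: [0.507, 0.1783, 0.0209]
tool_rot: [3.084, 0.884, 1.683]
contact_force: [0.3, 2.9, 1.9]
opening: 0.0338
18.2 [0.507  0.1783 0.0209] [3.084 0.884 1.683] [ 0.62  0.91  1.5  -0.81  1.32  0.93] [0.3 2.9 1.9] 0.033790954182607816
[0.52 0.08 0.02] tool mm [-62.1  -2.5  77.3] n55= 1.8
scene mug [265.  309.8] 0.76 [0.5116 0.1464 0.    ]
top mug [217.2 258.7] 0.6 [0.514 0.146 0.   ]
scene mug [263.9 312.1] 0.81 [ 0.5059  0.1499 -0.    ]
top mug [217.9 260.6] 0.86 [0.5122 0.1407 0.    ]
top mug [140.  232.3] 0.73 [0.7289 0.2265 0.    ]
```

View pics/f_scene.png

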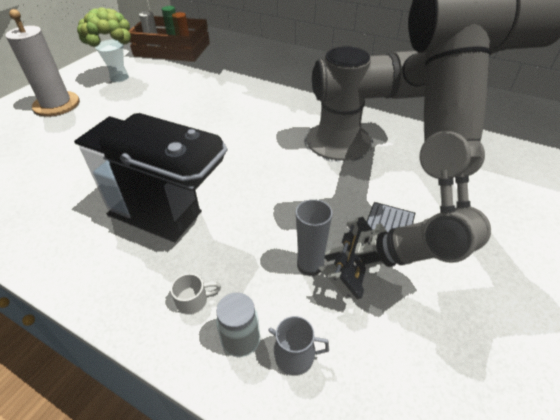

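The mug stands upright and slides ahead of the fingers at about 3 N, with its axis 33 mm ahead of the TCP, as predicted. Continuing the push.

```bash
python3 -m inch '[[[-3.5,-0.1,4.3,0],[-5,-0.2,6.2,0],[-5,-0.2,6.2,0],[-5,-0.2,6.2,0],[-5,-0.2,6.2,0],[-5,-0.2,6.2,0],[-5,-0.2,6.2,0],[-5,-0.2,6.2,0],[-5,-0.2,6.2,0],[-5,-0.2,6.2,0]]]'; python3 -m inch '[[[-5,-0.2,6.2,0],[-5,-0.2,6.2,0],[-5,-0.2,6.2,0],[-5,-0.2,6.2,0],[-5,-0.2,6.2,0],[-5,-0.2,6.2,0],[-4,-0.2,5,0],[-3,-0.1,4,0]]]'; python3 go.py .545,-.106,.02;python3 - <<'E'
from h import *
look(["mug"]);look(["mug"])
E
```

```text
time: 19.85
tool_pos: [0.5172, 0.1016, 0.0204]
tool_rot: [3.084, 0.884, 1.683]
contact_force: [0.2, 2.1, 0.9]
opening: 0.0337
time: 20.85
tool_pos: [0.5249, 0.0429, 0.0197]
tool_rot: [3.084, 0.884, 1.683]
contact_force: [-1.3, 3.7, 1.9]
opening: 0.0339
20.85 [0.5249 0.0429 0.0197] [3.084 0.884 1.683] [ 0.4   0.84  1.7  -0.99  1.13  0.96] [-1.3  3.7  1.9] 0.03393187547444739
[ 0.545 -0.106  0.02 ] tool mm [-95.5  -3.4 116. ] n55= 2.7
scene mug [250.7 259.6] 0.74 [0.5332 0.0152 0.    ]
top mug [211.3 308.3] 0.61 [0.5341 0.0098 0.    ]
scene mug [248.4 257.4] 0.71 [0.5295 0.0064 0.    ]
scene mug [357.  296.5] 0.29 [0.732  0.2251 0.    ]
top mug [213.1 305.8] 0.59 [0.5289 0.0166 0.    ]
```

```bash
python3 -m inch '[[[-4,-0.1,4.9,0],[-5,-0.2,6.1,0],[-5,-0.2,6.1,0],[-5,-0.2,6.1,0],[-5,-0.2,6.1,0],[-5,-0.2,6.1,0],[-5,-0.2,6.1,0],[-5,-0.2,6.1,0],[-5,-0.2,6.1,0],[-5,-0.2,6.1,0]]]'; python3 -m inch '[[[-5,-0.2,6.1,0],[-5,-0.2,6.1,0],[-5,-0.2,6.1,0],[-4,-0.2,5,0],[-3,-0.1,4,0]]]'; python3 go.py .545,-.106,.02;python3 - <<'E'
from h import *
look(["mug"],save="g");look(["mug"])
E
```

```text
time: 22.5
tool_pos: [0.5386, -0.0092, 0.0309]
tool_rot: [3.132, 0.858, 1.684]
contact_force: [-1.0, 1.0, 0.7]
opening: 0.0339
time: 23.12
tool_pos: [0.5448, -0.034, 0.035]
tool_rot: [-3.131, 0.845, 1.684]
contact_force: [-1.0, 2.5, 1.8]
opening: 0.0339
23.125 [ 0.5448 -0.034   0.035 ] [-3.131  0.845  1.684] [ 0.23  0.8   1.7  -1.    1.08  0.82] [-1.   2.5  1.8] 0.033900420914278785
[ 0.545 -0.106  0.02 ] tool mm [-36.2  -7.2  63.5] n55= 1.3
scene mug [240.6 234.2] 0.96 [ 0.5367 -0.0602  0.    ]
top mug [205.9 333.1] 0.81 [ 0.551  -0.0585  0.    ]
scene mug [241.1 232.3] 0.78 [ 0.5405 -0.0636  0.    ]
top mug [205.4 335.6] 0.56 [ 0.5526 -0.0654  0.    ]
```

View pics/g_scene.png

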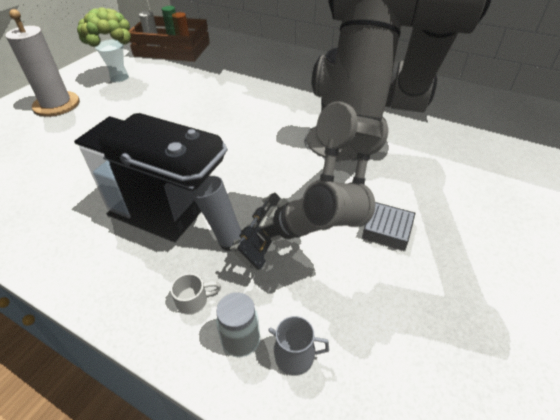

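```bash
python3 go.py .543,-.018,.035 .543,-.018,.018 .545,-.105,.018; python3 -c "
from h import *
print(Rotation.from_euler('xyz',observe()['tool_rot']).as_matrix().round(3))"
```

```text
23.525 [ 0.5445 -0.0336  0.0347] [-3.13   0.845  1.685] [ 0.23  0.8   1.7  -1.    1.08  0.82] [-0.1  1.3  0.6] 0.03399944397320648
[ 0.543 -0.018  0.035] tool mm [ 10.2   0.2 -12. ] n55= 0.3
[ 0.543 -0.018  0.018] tool mm [12.7  0.1 11.3] n55= 0.3
[ 0.545 -0.105  0.018] tool mm [-57.5  -7.2  64.9] n55= 1.6
[[-0.076  0.994  0.074]
 [ 0.659  0.106 -0.745]
 [-0.748 -0.007 -0.663]]
```

```bash
python3 -m inch '[[[6,0,-5,0],[7,0,-3,0],[6,0,6,0],[5,0,6,0]]]'; python3 go.py .545,-.105,.018; python3 -c "
from h import *
print(Rotation.from_euler('xyz',observe()['tool_rot']).as_matrix().round(3))"
```

```text
time: 24.02
tool_pos: [0.543, -0.0208, 0.0135]
tool_rot: [-3.13, 0.845, 1.685]
contact_force: [-0.4, -0.1, -0.4]
opening: 0.0341
24.025 [ 0.543  -0.0208  0.0135] [-3.13   0.845  1.685] [ 0.26  0.84  1.69 -1.    1.08  0.86] [-0.4 -0.1 -0.4] 0.034127035670773825
[ 0.545 -0.105  0.018] tool mm [-59.   -7.   59.9] n55= 1.5
[[-0.076  0.994  0.074]
 [ 0.659  0.106 -0.745]
 [-0.748 -0.007 -0.663]]
```

```bash
python3 -m inch '[[[-3.8,-1,4.6,0],[-3.8,-1,4.6,0],[-3.7,-1,4.8,0],[-3.7,-1,4.8,0],[-3.7,-1,4.8,0],[-3.7,-1,4.8,0]]]'; python3 go.py .545,-.105,.018; python3 -c "
from h import *
print(Rotation.from_euler('xyz',observe()['tool_rot']).as_matrix().round(3))
look(['mug']);look(['mug'])"
```

```text
time: 24.78
tool_pos: [0.5448, -0.0469, 0.0181]
tool_rot: [-3.11, 0.831, 1.684]
contact_force: [0.3, 0.9, -0.2]
opening: 0.0339
24.775 [ 0.5448 -0.0469  0.0181] [-3.11   0.831  1.684] [ 0.2   0.82  1.69 -1.    1.06  0.81] [ 0.3  0.9 -0.2] 0.033922662334877576
[ 0.545 -0.105  0.018] tool mm [-38.8  -4.9  42.9] n55= 1.1
[[-0.076  0.996  0.052]
 [ 0.67   0.089 -0.737]
 [-0.739 -0.022 -0.674]]
scene mug [237.7 227.1] 0.6 [ 0.5374 -0.0821  0.    ]
top mug [206.  340.7] 0.77 [ 0.5513 -0.0795  0.    ]
scene mug [242.  226.4] 0.65 [ 0.5504 -0.0754  0.    ]
top mug [207.3 339.2] 0.56 [ 0.5476 -0.0754  0.    ]
```

```bash
python3 -m inch '[[[-3.7,-1,4.8,0],[-3.7,-1,4.8,0],[-3.7,-1,4.8,0],[-3.7,-1,4.8,0],[-3.7,-1,4.8,0],[-3.7,-1,4.8,0],[-3.7,-1,4.8,0],[-3.7,-1,4.8,0]]]'; python3 go.py .545,-.105,.018; python3 -c "
from h import *
look(['mug']);look(['mug'])"
```

```text
time: 26.18
tool_pos: [0.5468, -0.0824, 0.0221]
tool_rot: [-3.083, 0.812, 1.683]
contact_force: [0.7, 0.7, -0.6]
opening: 0.0338
26.175 [ 0.5468 -0.0824  0.0221] [-3.083  0.812  1.683] [ 0.13  0.81  1.7  -1.    1.04  0.76] [ 0.7  0.7 -0.6] 0.03380018145042631
[ 0.545 -0.105  0.018] tool mm [-12.3  -3.2  19.2] n55= 0.4
scene mug [235.8 215.1] 0.8 [ 0.5473 -0.1137 -0.    ]
top mug [207.2 353. ] 0.64 [ 0.5489 -0.1137  0.    ]
scene mug [236.1 216.3] 0.93 [ 0.5467 -0.1103  0.    ]
top mug [207.9 353.4] 0.74 [ 0.547  -0.1148  0.    ]
```

```bash
python3 -m inch '[[[-3.4,-1,5.1,0],[-3.4,-1,5.1,0],[-3.4,-1,5.1,0],[-3.4,-1,5.1,0],[-2.6,-0.8,3.9,0],[-1.2,-0.4,2,0]]]'; python3 go.py .545,-.108,.018; python3 -c "
from h import *
look(['mug','spout'],save='i');look(['mug','spout']);look(['mug','spout'])
for n,(r,c) in dict(scene=(90,60)).items():
    cv2.imwrite('pics/i.png',cv2.convertScaleAbs(cv2.resize(cv2.imread('pics/i_scene.png')[90:290,60:320],None,fx=3,fy=3,interpolation=2),alpha=1.7,beta=25))"
```

```text
time: 27.32
tool_pos: [0.5481, -0.1056, 0.0222]
tool_rot: [-3.067, 0.798, 1.681]
contact_force: [-0.6, 2.6, 0.1]
opening: 0.0339
27.325 [ 0.5481 -0.1056  0.0222] [-3.067  0.798  1.681] [ 0.08  0.8   1.69 -1.    1.02  0.72] [-0.6  2.6  0.1] 0.03391844167220422
[ 0.545 -0.108  0.018] tool mm [ 1.6 -3.   4.6] n55= 0.1
scene mug [230.1 206.8] 0.68 [ 0.5418 -0.1451  0.    ]
scene spout [147.7 176. ] 0.61 [ 0.4915 -0.2411  0.205 ]
top mug [206.6 359.8] 0.53 [ 0.5511 -0.1325  0.    ]
scene mug [232.9 207.6] 0.76 [ 0.5487 -0.1372  0.    ]
top mug [206.2 361.5] 0.55 [ 0.5523 -0.1372  0.    ]
scene mug [232.1 208.4] 0.84 [ 0.5454 -0.137   0.    ]
top mug [209.7 359.6] 0.35 [ 0.5424 -0.132   0.    ]
```

View pics/i.png

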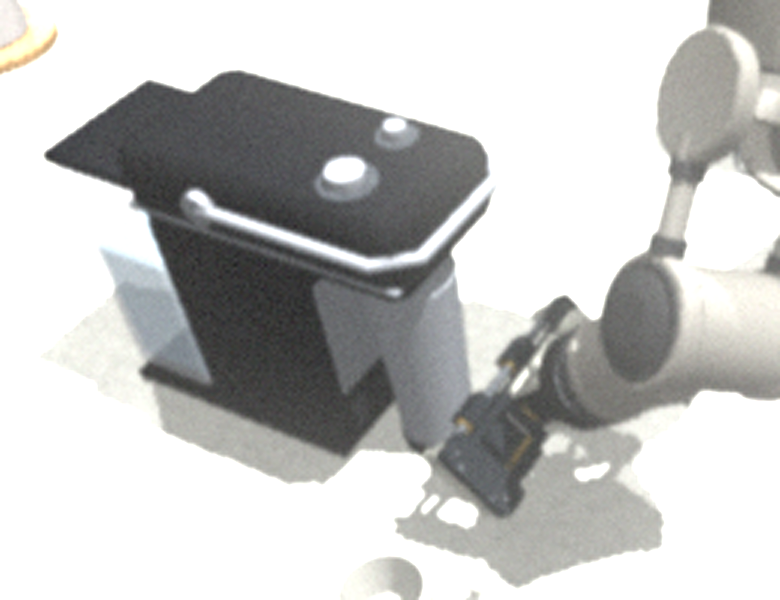

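The mug stands upright under the head at about (0.547, -0.137), within about 7 mm of my spout estimates. Now I retract, raise and close the fingers for the button.

```bash
python3 -m inch '[[[6,0,-7,0],[10,0,-12,0],[10,0,-20,0],[10,0,-30,0],[0,0,-40,0],[-10,0,-40,0]]]'; python3 -m inch '[[[-25,0,-25,0],[-35,0,-30,0],[-35,0,-30,0],[-35,0,-30,0],[-20,0,-20,0]]]' 1; python3 go.py .583,-.146,.36; python3 -c "
from h import *
print(Rotation.from_euler('xyz',observe()['tool_rot']).as_matrix().round(3))
look(['mug','spout','large_button_top']);look(['mug','spout','large_button_top'])"
```

```text
time: 28.98
tool_pos: [0.5449, 0.022, 0.1076]
tool_rot: [-3.064, 0.798, 1.685]
contact_force: [0.5, 0.1, -0.5]
opening: 0.0338
time: 29.6
tool_pos: [0.5565, 0.0137, 0.3112]
tool_rot: [-3.07, 0.797, 1.679]
contact_force: [1.4, 1.0, -1.6]
opening: 0.0002
29.6 [0.5565 0.0137 0.3112] [-3.07   0.797  1.679] [ 0.28  0.5   1.31 -0.76  1.6   0.29] [ 1.4  1.  -1.6] 0.0001771342419420703
[ 0.583 -0.146  0.36 ] tool mm [-147.9   14.8   80.7] n55= 3.1
[[-0.076  0.997  0.007]
 [ 0.695  0.058 -0.717]
 [-0.715 -0.05  -0.697]]
scene mug [229.8 386.8] 0.54 [0.3104 0.2738 0.    ]
scene large_button_top [148.6 172.2] 0.61 [ 0.5876 -0.1468  0.299 ]
top mug [203.1 393.7] 0.43 [ 0.5635 -0.2266  0.    ]
top mug [208.9 361.5] 0.41 [ 0.5448 -0.1373  0.    ]
top large_button_top [181.7 389.6] 0.72 [ 0.5706 -0.1489  0.299 ]
scene mug [235.  207.2] 0.88 [ 0.5552 -0.1337  0.    ]
scene spout [300.7 190.8] 0.18 [0.8158 0.0629 0.205 ]
scene large_button_top [338.  238.8] 0.68 [0.8671 0.2041 0.299 ]
scene large_button_top [148.2 174.6] 0.55 [ 0.5841 -0.1432  0.299 ]
top mug [206.8 362. ] 0.59 [ 0.5507 -0.1386  0.    ]
top spout [203.3 392.9] 0.42 [ 0.5354 -0.1776  0.205 ]
top large_button_top [180.5 387. ] 0.58 [ 0.5731 -0.1432  0.299 ]
```

```bash
python3 -m inch '[[[-40,3,0,0],[-40,4,22,0],[-40,4,40,0],[-18,2,16,0],[-10,2,6,0],[0,0,0,0]]]'; python3 go.py .583,-.151,.33 .583,-.151,.307;python3 -c "
from h import *
print(Rotation.from_euler('xyz',observe()['tool_rot']).as_matrix().round(3))"
```

```text
time: 31.15
tool_pos: [0.5832, -0.1497, 0.3556]
tool_rot: [-3.067, 0.798, 1.68]
contact_force: [-0.2, -0.7, -0.9]
opening: 0.0008
31.15 [ 0.5832 -0.1497  0.3556] [-3.067  0.798  1.68 ] [ 0.    0.44  1.29 -0.81  1.46  0.04] [-0.2 -0.7 -0.9] 0.0008304589993848277
[ 0.583 -0.151  0.33 ] tool mm [17.5  1.  18.8] n55= 0.5
[ 0.583 -0.151  0.307] tool mm [16.5  1.2 16. ] n55= 0.4
[[-0.076  0.997  0.004]
 [ 0.694  0.056 -0.718]
 [-0.716 -0.052 -0.696]]
```

```bash
python3 -m inch '[[[8.6,0.6,8.6,0],[8.6,0.6,8.6,0],[7,0.4,7,0],[4.3,0.3,4.2,0],[0,0,0,0]]]'; python3 go.py; python3 -c "
from h import *
a=read_camera('scene')['img'][90:230,100:300];b=read_camera('top')['img'][130:240,320:480]
f=lambda i,s:cv2.convertScaleAbs(cv2.resize(i,s,interpolation=2),alpha=1.8,beta=25)
cv2.imwrite('pics/j.png',np.hstack([f(a,(428,300)),f(b,(372,256+44))]))"
```

```text
time: 31.78
tool_pos: [0.5829, -0.15, 0.3146]
tool_rot: [-3.065, 0.798, 1.683]
contact_force: [1.1, 0.5, 0.5]
opening: 0.0004
31.775 [ 0.5829 -0.15    0.3146] [-3.065  0.798  1.683] [ 0.    0.46  1.36 -0.82  1.39  0.11] [1.1 0.5 0.5] 0.00039099562340365264
```

View pics/j.png

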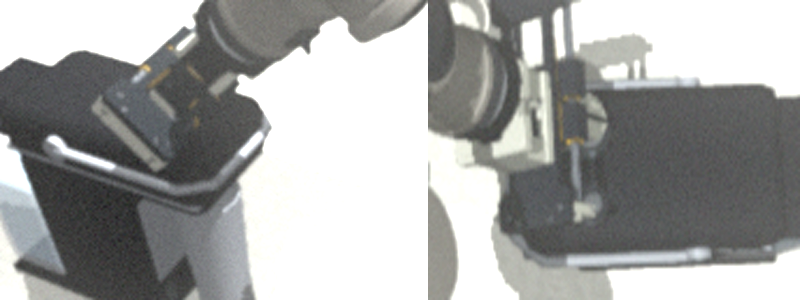

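The top crop shows the closed fingertips over the large button at about (592,120). The small button at (588,208) is clear. Pressing down in small steps and watching the force.

```bash
python3 -m inch '[[[2.1,0.2,2.1,0],[2.1,0.2,2.1,0],[1.4,0.1,1.4,0],[0,0,0,0]]]'; python3 -m inch '[[[1.4,0.1,1.4,0],[1.4,0.1,1.4,0],[0,0,0,0]]]'
```

```text
time: 32.38
tool_pos: [0.5832, -0.1503, 0.3075]
tool_rot: [-3.067, 0.799, 1.681]
contact_force: [0.5, 0.8, 3.0]
opening: 0.0005
time: 32.75
tool_pos: [0.5833, -0.1503, 0.3039]
tool_rot: [-3.068, 0.799, 1.681]
contact_force: [-0.0, 2.0, 6.0]
opening: 0.0003
```

```bash
python3 -m inch '[[[0.7,0,0.7,0],[0,0,0,0]]]'; python3 -m inch '[[[0.7,0,0.7,0],[0,0,0,0]]]';python3 go.py
```

```text
time: 33.0
tool_pos: [0.5833, -0.1504, 0.3037]
tool_rot: [-3.069, 0.8, 1.68]
contact_force: [-1.2, 2.5, 8.8]
opening: 0.0003
time: 33.25
tool_pos: [0.5833, -0.1504, 0.3034]
tool_rot: [-3.07, 0.801, 1.679]
contact_force: [-1.3, 3.0, 12.0]
opening: 0.0005
33.25 [ 0.5833 -0.1504  0.3034] [-3.07   0.801  1.679] [ 0.    0.47  1.38 -0.82  1.37  0.13] [-1.3  3.  12. ] 0.0004932639291919113
```

Stiff stop at TCP z = 0.3037. The force before it matches the spring (about 3 N at 2.2 mm, about 5–6 N fully down), so the button is fully pressed. Releasing.

```bash
python3 -m inch '[[[-4,0,-4,0],[-10,-0.6,-10,0],[-25,-1,-25,0],[-25,-1,-30,0],[0,0,-45,0],[0,0,-45,0],[0,0,0,0],[0,0,0,0]]]'; python3 go.py; python3 -c "
from h import *
look(['mug','spout','drip_tray','milk_jug','sugar_jar','cup'],save='k');look(['mug','spout'])
a=cv2.imread('pics/k_scene.png');b=cv2.imread('pics/k_top.png')
cv2.imwrite('pics/k.png',np.hstack([cv2.convertScaleAbs(cv2.resize(a[100:260,80:280],(500,400),interpolation=2),alpha=1.7,beta=25),cv2.resize(b,(300,400))]))"
```

```text
time: 34.25
tool_pos: [0.5846, -0.0809, 0.4567]
tool_rot: [-3.064, 0.798, 1.684]
contact_force: [-0.2, 0.4, -0.7]
opening: 0.0005
34.25 [ 0.5846 -0.0809  0.4567] [-3.064  0.798  1.684] [ 0.12  0.44  1.02 -0.81  1.73 -0.08] [-0.2  0.4 -0.7] 0.0005212209840418255
scene mug [232.5 206.6] 0.75 [ 0.5489 -0.1404  0.    ]
scene drip_tray [229.5 388.4] 0.69 [0.3073 0.2771 0.    ]
scene milk_jug [355.9 294.1] 0.79 [0.7323 0.2197 0.    ]
scene sugar_jar [338.4 239. ] 0.93 [0.7558 0.1001 0.    ]
scene cup [304.6 192.4] 0.88 [ 0.7396 -0.0375  0.    ]
top mug [207.9 361.6] 0.54 [ 0.5476 -0.1375  0.    ]
top mug [177.8 388.5] 0.34 [ 0.6342 -0.2121  0.    ]
top drip_tray [291.2 206.7] 0.75 [0.3098 0.2798 0.    ]
top sugar_jar [207.7 361.7] 0.39 [ 0.5482 -0.1378  0.    ]
top cup [140.6 331. ] 0.56 [ 0.7355 -0.0501  0.    ]
scene mug [231.  205.5] 0.91 [ 0.546  -0.1462  0.    ]
scene spout [129.8 191.2] 0.62 [ 0.4119 -0.2566  0.205 ]
top mug [208.8 361.9] 0.4 [ 0.5451 -0.1384  0.    ]
```

View pics/k.png

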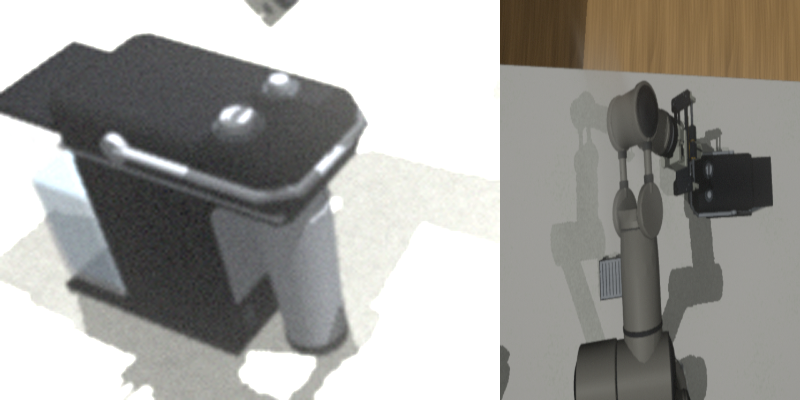

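The mug is upright under the head, both buttons look raised, and the arm is clear of everything. The cup reading shifted by about 7 px, so I'll check for real movement by template matching against the first picture.

```bash
python3 -c "
from h import *
for n,items in dict(scene=dict(cup=(275,313,170,222),jar=(293,355,215,262),jug=(315,375,265,332),tray=(203,248,360,418),buttons=(125,160,160,205)),top=dict(tray=(268,317,183,233))).items():
  a=cv2.imread(f'pics/a_{n}.png');b=cv2.imread(f'pics/k_{n}.png')
  for k,(r0,r1,c0,c1) in items.items():
    m=cv2.matchTemplate(b,a[r0:r1,c0:c1],cv2.TM_CCOEFF_NORMED);_,v,_,l=cv2.minMaxLoc(m);print(n,k,round(v,2),'shift px',l[0]-c0,l[1]-r0)
s=observe();print(s['contact_force'])
"
```

```text
scene cup 0.92 shift px 0 0
scene jar 1.0 shift px 0 0
scene jug 0.99 shift px 0 0
scene tray 0.82 shift px 0 0
scene buttons 0.96 shift px 0 0
top tray 0.62 shift px 0 0
[ 0.46285073 -0.01284681  0.16421684]
```

Nothing else has moved, so I hand in.

```bash
python3 -c "
from cell import *
print(hand_in())"
```

```text
the job is handed in; nothing more can be done
None
```

I slid the mug under the spout, pressed the bigger button fully down and released it, and handed the job in at about 34.5 s. No verdict was reported.

- **Tilting the tool:** With the tool straight down, the gripper's body would have hit the mug and the machine's head. I tilted it about 50° by commanding poses beyond the arm's reach, and pushed with both fingertips about 25 mm above the counter.
- **Push:** Measured forces stayed around 1–4 N. Partway in, joint 4 reached its limit and the tool rose about 15 mm. I backed off, lowered it again and finished the push.
- **Button:** It gave about 3 N at first, then a stiff stop about 4 mm lower, rising to 12 N. That fits full travel, though I could not read the button joint itself.

**Last checks**
- **Mug:** It measures about (0.547, -0.139) and looks upright. My spout estimates are (0.549 to 0.5515, -0.130 to -0.143), so it should be within about 10 mm.
- **Spout position:** The estimates disagree by about 10 mm. The network's readings averaged near y = -0.132, while my fit to the machine's outline gave -0.143. I aimed between them.
- **Buttons and robot:** Both buttons look up in the last picture, and the arm is clear with no contact force.
- **Tray, jug, jar and cup:** Matching against the first picture shows no shift for any of them. The tray match in the top view was weak (0.62). One network reading put the cup about 20 mm off, but the picture match does not support that.

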